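Set the gearbox selector and put the water outlet on its pad

ROBOT

A 7-joint arm with a two-finger parallel gripper is mounted at the origin on the work surface. World frame = base frame: x ahead of the robot, y to its left, z up, the work surface at z = 0. Lengths are in m, angles in rad, forces in N, time in s.
With the tool pointing down it reaches from about 0.425 to 0.875 m from the base axis. Payload 4.7 kg.
Tool frame: the origin (TCP) lies midway between the tips of the shut fingers; the grasp point (between the pads) lies 19 mm behind it; z points along the fingers, y is the line along which they close (so a half turn about z gives the same grasp; the last joint's range is limited). The gripper opens to 85 mm and grips with 20 to 120 N. Pads are 22 mm wide; open, the fingers measure 114 mm over their backs; the gripper's body (76 mm by 85 mm) begins 54 mm behind the grasp point. The pads swing forward as they close: fully open they stand 13 mm farther back than shut.
Start: joints at [-1.26, 0.321, -0.07, 1.45, 0.023, 1.371, -0.057], TCP at [0.19, 0.622, 0.231] pointing down, gripper open.
Joint ranges: [-2.86, 2.86], [-0.3, 2.09], [-1.38, 1.24], [0.06, 2.45], [-1.56, 4.7], [0.09, 2.05], [-2.69, 2.69]. Speed limits (rad/s): [2.57, 2.57, 3.14, 3.14, 3.14, 3.14, 3.14].

INTERFACE

Orientations are given as a rotation vector (axis times angle).
In Python, from bench import manip gives the robot as it stands. The module is installed in compiled form; this text tells all that it offers.
- The arm moves only by the tool carry_out, never from a script. Its argument "deltas" is a list of rows, each an object of numbers: "tx", "ty", "tz": the shift along the tool's x, y, z in units of 2 cm (1.0 is 2 cm); "ax", "ay", "az": the turn, a rotation vector about the tool's x, y, z in units of 0.15 rad (1.0 is 0.15 rad); "gripper": the closure, from -1 (fully open) to 1 (shut). In form: [{"tx": .., "ty": .., "tz": .., "ax": .., "ay": .., "az": .., "gripper": ..}, ...]. A call has 1 to 8 rows; each row shifts and turns the commanded pose from where the row before left it, along the tool's axes as they then stand; what a row does not reach is not made up. A row lasts 1/10 s, in which the tool goes at most 50 mm and 8.59 degrees, less where a joint would pass 70% of its speed; a pose out of reach is approached as far as the arm can. A call with a number of a shift or a turn outside -1 to 1 is refused whole. A call with a gripper value outside its range is refused whole. The fingers move at their own pace and stop on an object; "newtons" is the grip in N (left out, the last holds). Time passes only in rows, so rows that do not move let the fingers close. It gives the time, the measured TCP pose, the force, the opening and the grip force at its end, in the units of the state.
- manip.sense(): the state, without advancing time (a new reading comes with each control period).
- manip.capture(name): name is "scene" or "top" or "wrist"; returns a dict with "frame" (420x560x3 uint8, red, green, blue), "range_z" (420x560 float32, m along the optical axis (not along the pixel's ray), 0 where there is no reading), "mtx" (3x3 intrinsics, pixels), "origin" and "orientation" of the camera in the world; the wrist camera has in their place "T_tool_cam" (4x4, takes a point from camera to tool coordinates, whose origin is the TCP and whose axes are the flange's). Camera axes: x right, y down, z forward; pixel columns grow to the right and rows downward; lengths in m; the calibration is good to about 2 mm. A picture is of the moment at which its call begins: read the wrist's pose just before it.
- manip.close_job(): hands the job in; it is judged then, once.
The state is a dict: "time": time; "q": joint angles; "joint_velocities": joint speeds; "effort": joint torques, N m; "tcp_pos": TCP position; "ee_rot": TCP orientation; "ft_force": force on the tool from outside, world axes, zero at the start; "torque": the same for the moment, N m; "grip_width": finger opening in m; "finger_force": force on a finger pad.
Only numpy, scipy, OpenCV 4.12 (cv2) and the standard library are available. Lean on these libraries where they do the work, as an engineer would, in place of code of your own. Each camera call takes 0.05 s, during which the arm holds its last target. There are 200 camera calls.

TASK

On the gearbox selector cover, slide the selector block with the flat upright paddle fully home against its end stop at the cover's rounded end, and leave the ball-topped selector where it is. Then move the flanged water outlet neck onto the square plywood pad and leave it standing upright on its flange there, without disturbing the other parts on the bench.

Things in the scene. Friction and masses are not known exactly. Their poses are not given: they have to be found in the camera images.
- cover: Grey cast selector cover, fixed. Plate 10 mm thick, 130 mm wide (x), from y = -100 (square end) to +160 mm (round end, with a boss 68 mm across, 36 mm high at y = 118). Cross walls 18 mm thick, 48 mm high, centred at y = -77 and +77, carry two rails along y, 30 mm up, at x = -40 (paddle) and +40 (ball). Origin: underside, midway between the walls; +y points to the round end.
- selector (a joint): Travel of the paddle selector along the cover's +y, m: 0 against the wall at the square end, 0.110 against the end stop at the rounded end. It is at cover y = value - 0.055. It slides with 3 N of friction and stays where it is left.
- paddle_top (a point): Centre of the paddle's top edge, 105 mm above the bench. The paddle is a flat upright steel tang, 12 mm thick along the rail (cover y) and 26 mm wide across it (cover x), on a 26 mm cube block (top 43 mm above the bench) on the rail at cover x = -40 mm. Axes as the cover.
- other (a joint): Travel of the ball-topped selector along the cover's +y on the other rail, m, 0 to 0.110; to be left alone.
- ball_top (a point): Top of the ball, 105 mm above the bench, on the rail at cover x = +40 mm: ball 26 mm in diameter on a 10 mm stem over a 26 mm cube block. Axes as the cover.
- neck: Cast grey water outlet neck, about 0.25 kg, standing: flange 44 (x) by 80 (y) by 8 mm thick, upright open pipe of 36 mm outside diameter centred on it, top at 78 mm. A side nozzle, 16 mm diameter, points to +x, its axis 26 mm high, its end 44 mm from the pipe's axis, so grip the pipe along y. Origin: centre of the flange's underside, z up.
- pad: Bare plywood pad, 130 mm square, 4 mm thick, fixed flat on the bench. Origin: centre of its underside.
- piston: Bystander: aluminium piston standing, 80 mm diameter, 75 mm high. Origin: centre of underside.
- bearing: Bystander: steel bearing ring lying flat, 72 mm outside, 36 mm bore, 18 mm high. Origin: centre of underside.
- carton: Bystander: white parts carton 60 (x) by 90 (y) by 50 mm high. Origin: centre of underside.

How it is judged:
By the outcome, as a careful person would: the job done as asked, in the order asked, and still so for the second after the job is handed in, with the robot touching nothing.
It also fails if it takes over 53 s, if anything falls off the work surface, if the arm or the gripper's body presses on something with over 40 N, if the wrist force passes 120 N, or if a joint passes its speed limit or range.

## Working session

There is one attempt and no reset: what is moved stays moved. The work goes in short steps, Python scripts to look and compute and a tool call to move; the robot and the scene stay as the last step left them, time stands still between calls to the robot, and variables do not carry over. Pictures are saved under pics/ and viewed, at most 10 in all, crops included, and the job is handed in when it is done.

Besides the shell and the picture viewer there is one more tool, called after "Request:" by a JSON object that holds its "op" and its "data", one argument or row to a line. carry_out: Moves the arm, as the interface text tells. Shifts and turns lie within -1 to 1; 1 stands for 2 cm of shift or 0.15 rad of turn. Its arguments: {"type":"object","properties":{"deltas":{"type":"array"},"newtons":{"type":"number"}},"required":["deltas"]}

```bash
mkdir -p pics
cat > h.py <<'E'
import numpy as np, cv2, pickle
from scipy.spatial.transform import Rotation as R
from bench import manip
def grab(n):
    s=manip.sense(); c=manip.capture(n); c['s']=s
    if n=='wrist':
        T=np.eye(4); T[:3,:3]=R.from_rotvec(s['ee_rot']).as_matrix(); T[:3,3]=s['tcp_pos']; T=T@np.array(c['T_tool_cam'])
    else:
        T=np.eye(4); o=np.array(c['orientation'],float)
        T[:3,:3]=o if o.shape==(3,3) else R.from_rotvec(o).as_matrix(); T[:3,3]=c['origin']
    c['T']=T; pickle.dump(c,open(n+'.pkl','wb')); return c
def cloud(c):
    z=c['range_z']; K=np.array(c['mtx']); v,u=np.mgrid[:z.shape[0],:z.shape[1]]
    P=np.stack([(u-K[0,2])/K[0,0]*z,(v-K[1,2])/K[1,1]*z,z],-1)@c['T'][:3,:3].T+c['T'][:3,3]
    P[z<=0]=np.nan; return P
def save(c,p): cv2.imwrite(p,cv2.cvtColor(c['frame'],cv2.COLOR_RGB2BGR))
E
python3 - <<'E'
from h import *
for n in ['scene','top']:
    c=grab(n); save(c,f'pics/{n}0.png'); print(c['orientation'],c['origin'])
print(manip.sense())
E
```

```text
[-1.97995729 -1.13349291  0.58084073] [ 1.36598888 -0.41718994  0.6935969 ]
[-2.15587177  2.21189815 -0.08025174] [0.53977172 0.01813092 1.13584938]
{'time': 0.1, 'q': array([-1.25990714,  0.32176345, -0.07011391,  1.45155202,  0.02261799,
        1.37080059, -0.05691776]), 'joint_velocities': array([-0.00042187, -0.00203624, -0.00016447, -0.00244649,  0.0004892 ,
        0.00027019,  0.00045516]), 'effort': array([ 5.43035785e-04, -4.94882047e+01, -3.83681087e-01, -3.15212059e+01,
        1.30375920e-02,  7.46007543e-03, -9.98321383e-06]), 'tcp_pos': array([0.1899869 , 0.6211114 , 0.23032413]), 'ee_rot': array([-4.64398766e-01, -3.10692002e+00,  2.71561830e-03]), 'ft_force': array([-0.14849587,  0.4810053 , -0.20026334]), 'torque': array([ 0.00640829,  0.04537026, -0.03592158]), 'finger_force': 0.0, 'grip_width': 0.08595505689930724}
```

View pics/top0.png

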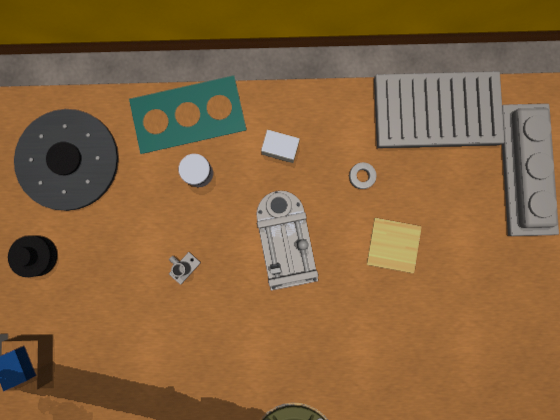

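View pics/scene0.png

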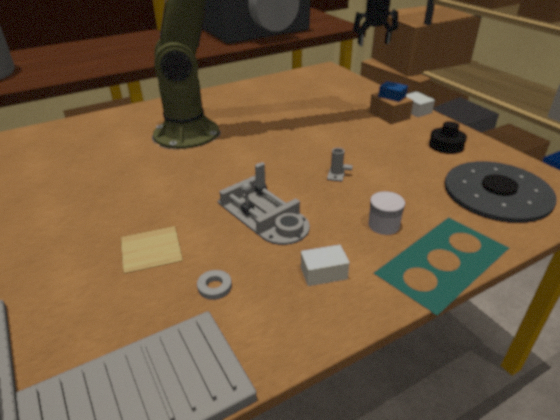

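The top view shows the cover's round end at about (279,200) and its square end at (293,280). The paddle is at (275,268), near the square end, and the ball at (303,244). The neck is at (182,268) with its nozzle toward the upper left, and the pad is at (395,246). Next I'll get positions from depth.

```bash
cat > m.py <<'E'
from h import *
for n in ['top','scene']:
    c=pickle.load(open(n+'.pkl','rb')); P=cloud(c); Q=P.reshape(-1,3)
    t=lambda x0,x1,y0,y1,z0,z1: Q[(Q[:,0]>x0)&(Q[:,0]<x1)&(Q[:,1]>y0)&(Q[:,1]<y1)&(Q[:,2]>z0)&(Q[:,2]<z1)]
    def rep(l,p):
        if len(p)<4: print(n,l,len(p));return
        r=cv2.minAreaRect((p[:,:2]*1000).astype(np.float32)); print(n,l,len(p),'mean',p.mean(0).round(4),'rect',np.round(r[0],1),np.round(r[1],1),round(r[2],1))
    if n=='top':
        for uv in [(279,206),(275,268),(303,244),(182,268),(395,246),(195,165)]: print(uv,P[uv[1],uv[0]].round(3))
    rep('tall cover L',t(.4,.75,.035,.15,.09,.12)); rep('tall cover R',t(.4,.75,-.15,.035,.09,.12))
    rep('walls',t(.35,.8,-.15,.2,.044,.052)); rep('boss',t(.6,.8,-.1,.2,.03,.040)); rep('plate',t(.35,.8,-.15,.2,.006,.014))
    rep('neck top',t(.3,.6,.2,.45,.07,.085)); rep('neck fl',t(.3,.6,.2,.45,.004,.012)); rep('nozzle',t(.3,.6,.2,.45,.015,.036))
    fr=c['frame'].reshape(-1,3); h=cv2.cvtColor(c['frame'],cv2.COLOR_RGB2HSV).reshape(-1,3)
    g=(h[:,0]>20)&(h[:,0]<32)&(h[:,1]>70)&(h[:,2]>150)&(Q[:,0]<.9)&(Q[:,1]<-.1)&(Q[:,2]<.02); rep('pad',Q[g])
    rep('piston',t(.55,.8,.2,.4,.06,.09))
E
python3 m.py
```

```text
(279, 206) [0.634 0.023 0.035]
(275, 268) [0.475 0.036 0.107]
(303, 244) [ 0.532 -0.034  0.111]
(182, 268) [0.476 0.286 0.014]
(395, 246) [ 0.52  -0.287  0.008]
(195, 165) [0.741 0.236 0.076]
top tall cover L 31 mean [0.4696 0.0421 0.1058] rect [469.1  42.4] [12.4 12.4] 88.9
top tall cover R 113 mean [ 0.5177 -0.0197  0.1032] rect [503.8  -4.1] [ 24.6 108. ] 42.6
top walls 870 mean [0.5918 0.0066 0.0493] rect [610.3  65.6] [368.2 238.5] 6.9
top boss 424 mean [0.6451 0.0234 0.0372] rect [692.5  18.6] [175.8  91.3] 0.3
top plate 2406 mean [0.5481 0.0156 0.0104] rect [575.5  25.4] [347.7 449.1] 89.9
top neck top 84 mean [0.4762 0.2808 0.079 ] rect [476.4 280.4] [34.  35.1] 56.7
top neck fl 2223 mean [0.4488 0.3246 0.0056] rect [450.  325.1] [299.8 249.6] 0.0
top nozzle 90 mean [0.4874 0.2891 0.028 ] rect [487.9 276.6] [53.4 72.1] 10.4
top pad 1759 mean [ 0.5265 -0.2841  0.0056] rect [ 522.5 -285.6] [128.4 127. ] 78.0
top piston 764 mean [0.7316 0.2383 0.0768] rect [731.8 239.1] [77.4 77.6] 0.6
scene tall cover L 27 mean [0.4752 0.0413 0.099 ] rect [474.8  41.8] [ 9.7 13. ] 76.5
scene tall cover R 112 mean [ 0.5166 -0.0146  0.0979] rect [505.4  -7.8] [ 23.5 105.5] 46.8
scene walls 849 mean [0.6586 0.0081 0.0477] rect [612.9  65.2] [368.7 239. ] 7.1
scene boss 549 mean [0.6425 0.0154 0.0349] rect [691.8  77.6] [195.8 236.8] 4.9
scene plate 1171 mean [ 0.5692 -0.007   0.0092] rect [605.1  63.7] [362.1 238. ] 7.2
scene neck top 69 mean [0.4793 0.2804 0.0744] rect [479.  280.8] [33.9 36.6] 53.6
scene neck fl 130 mean [0.4947 0.2666 0.0069] rect [485.  274.8] [43.9 71.9] 47.0
scene nozzle 134 mean [0.495  0.2834 0.0267] rect [495.6 285.6] [60.8 20.6] 56.4
scene pad 1348 mean [ 0.5303 -0.2872  0.0031] rect [ 526.8 -286.9] [126.7 122.9] 77.6
scene piston 645 mean [0.7412 0.234  0.0721] rect [735.8 239.1] [78.1 79.3] 89.9
```

```bash
cat > m2.py <<'E'
from h import *
from scipy.optimize import minimize
A=[];
for n in ['top','scene']:
    c=pickle.load(open(n+'.pkl','rb')); Q=cloud(c).reshape(-1,3)
    S=Q[(Q[:,0]>.38)&(Q[:,0]<.74)&(Q[:,1]>-.1)&(Q[:,1]<.14)&np.isfinite(Q[:,2])]
    b=n=='top'
    dz=.002 if b else -.001
    z=S[:,2]-dz
    # model: height map of plate/walls/boss
    def H(p,S):
        cx,cy,a=p; yh=np.array([np.cos(a),np.sin(a)]); xh=np.array([yh[1],-yh[0]])
        d=S[:,:2]-[cx,cy]; x=d@xh; y=d@yh
        r=np.hypot(x,y-118e-3)
        h=np.zeros(len(S)); h[((abs(x)<.065)&(y>-.1)&(y<.095))|(np.hypot(x,y-.095)<.065)]=.01
        h[(abs(x)<.065)&(abs(abs(y)-.077)<.009)]=.048
        h[(r<.034)&(r>.02)]=.036
        ok=((abs(abs(y)-.077)<.02)|(r<.05)|(abs(abs(x)-.065)<.01))&((r>.022))
        return h,ok,x,y
    def cost(p):
        h,ok,x,y=H(p,S); 
        k=z<.055
        return np.mean(np.minimum(abs(z-h)[k],.012))
    best=min((cost((cx,cy,a)),cx,cy,a) for cx in np.arange(.5,.58,.005) for cy in np.arange(-.01,.04,.005) for a in np.arange(0,.3,.03)) 
    best2=min((cost((cx,cy,a)),cx,cy,a) for cx in np.arange(.5,.58,.005) for cy in np.arange(-.01,.04,.005) for a in np.arange(-.3,0,.03)) 
    best=min(best,best2)
    r=minimize(cost,best[1:],method='Nelder-Mead',options=dict(initial_simplex=np.array(best[1:])+np.vstack([np.zeros(3),np.diag([.004,.004,.03])])))
    h,ok,x,y=H(r.x,S); print(n,r.x.round(4),r.fun.round(5))
    T=z>.07
    for nm,k in [('pad',T&(x<0)),('ball',T&(x>0))]:
        k&=z>.095
        print(nm,k.sum(),'x',x[k].min().round(4),x[k].max().round(4),x[k].mean().round(4),'y',y[k].min().round(4),y[k].max().round(4),y[k].mean().round(4), 'world',S[k].mean(0).round(4))
c=pickle.load(open('top.pkl','rb')); f=cv2.cvtColor(c['frame'],cv2.COLOR_RGB2BGR)
a=cv2.resize(f[230:300,150:220],(500,500),interpolation=cv2.INTER_CUBIC)
c=pickle.load(open('scene.pkl','rb')); f=cv2.cvtColor(c['frame'],cv2.COLOR_RGB2BGR)
b=cv2.resize(f[140:190,315:365],(300,300),interpolation=cv2.INTER_CUBIC)
o=np.zeros((500,800,3),np.uint8); o[:,:500]=a; o[:300,500:]=b; cv2.imwrite('pics/neck.png',o)
E
python3 m2.py
```

```text
top [0.521  0.0041 0.1673] 0.00253
pad 54 x -0.0527 -0.0272 -0.0399 y -0.0511 -0.0391 -0.0449 world [0.4701 0.0359 0.1069]
ball 75 x 0.0279 0.0507 0.0393 y -0.0083 0.0155 0.0043 world [ 0.5318 -0.0339  0.1034]
scene [0.5231 0.0049 0.163 ] 0.00476
pad 53 x -0.0492 -0.0241 -0.0356 y -0.0516 -0.0368 -0.0423 world [0.4756 0.0331 0.1008]
ball 55 x 0.0315 0.053 0.0445 y -0.0051 0.0171 0.0082 world [ 0.5384 -0.0377  0.0992]
```

View pics/neck.png

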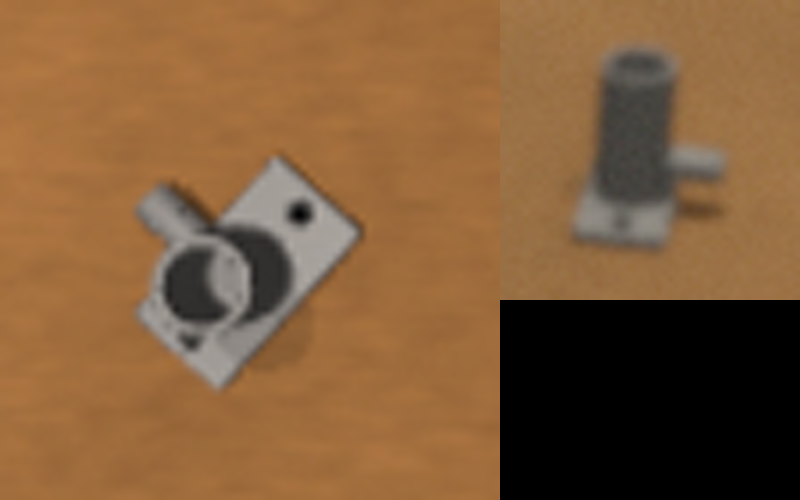

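The crop shows the nozzle pointing up and left, and the flange corners at (277,155), (360,233), (220,390) and (137,312). That puts the flange's long axis at about -42° in the world. I'll turn the tool so its y axis lies along the cover's y, and compute the flange yaw.

Request:
{"op": "carry_out", "data": {
  "deltas": [
    {"az": 0.925,"gripper": -1},
    {"az": 0.925,"gripper": -1},
    {"az": 0.925,"gripper": -1},
    {"az": 0.925,"gripper": -1},
    {"az": 0.925,"gripper": -1},
    {"az": 0.925,"gripper": -1},
    {"az": 0.925,"gripper": -1},
    {"az": 0.925,"gripper": -1}
  ],
  "newtons": 40
}}

```text
validation failed for argument at $.de...
```

```bash
cat >> h.py <<'E'
def go(x,y,z,yaw=None):
    "units (2 cm) in tool axes to world target; yaw of tool y, deg"
    s=manip.sense(); M=R.from_rotvec(s['ee_rot']).as_matrix(); p=np.array(s['tcp_pos'])
    d=M.T@(np.array([x,y,z])-p)/.02
    cur=np.degrees(np.arctan2(M[1,1],M[0,1])); print('t',s['time'],'tcp',p.round(4),'yawY',cur.round(2),'zax',M[:,2].round(3),'units',d.round(2),'F',np.round(s['ft_force'],1),'w',round(s['grip_width'],4),'q',np.round(s['q'],2))
    if yaw is not None:
        e=(yaw-cur+90)%180-90; print('az units',round(-np.radians(e)/.15,2))
E
python3 - <<'E'
from h import *
go(.472,.035,.2,9.5)
c=pickle.load(open('top.pkl','rb')); K=np.array(c['mtx'])
W=[]
for u,v in [(277,155),(360,233),(220,390),(137,312)]:
    u=150+(u+.5)/500*70-.5; v=230+(v+.5)/500*70-.5
    r=c['T'][:3,:3]@np.array([(u-K[0,2])/K[0,0],(v-K[1,2])/K[1,1],1]); o=c['T'][:3,3]
    W.append((o+r*(.008-o[2])/r[2])[:2])
W=np.array(W); print(W.round(4),W.mean(0)); d=(W[1]-W[2]+W[0]-W[3]); print(np.degrees(np.arctan2(d[1],d[0])), np.linalg.norm(W[1]-W[2]),np.linalg.norm(W[0]-W[1]))
E
```

```text
t 0.1 tcp [0.19   0.6211 0.2303] yawY 73.0 zax [-0.    -0.002 -1.   ] units [-22.05 -23.9    1.56] F [-0.1  0.5 -0.2] w 0.086 q [-1.26  0.32 -0.07  1.45  0.02  1.37 -0.06]
az units 7.39
[[0.5196 0.2703]
 [0.4896 0.2393]
 [0.4324 0.2925]
 [0.4622 0.3235]] [0.47594037 0.2813849 ]
-42.85871137230487 0.07812674041645437 0.04317921826097744
```

The call failed validation, probably because each row needs all its keys.

Request:
{"op": "carry_out", "data": {
  "deltas": [
    {"tx": 0,"ty": 0,"tz": 0,"ax": 0,"ay": 0,"az": 0.925,"gripper": -1},
    {"tx": 0,"ty": 0,"tz": 0,"ax": 0,"ay": 0,"az": 0.925,"gripper": -1},
    {"tx": 0,"ty": 0,"tz": 0,"ax": 0,"ay": 0,"az": 0.925,"gripper": -1},
    {"tx": 0,"ty": 0,"tz": 0,"ax": 0,"ay": 0,"az": 0.925,"gripper": -1},
    {"tx": 0,"ty": 0,"tz": 0,"ax": 0,"ay": 0,"az": 0.925,"gripper": -1},
    {"tx": 0,"ty": 0,"tz": 0,"ax": 0,"ay": 0,"az": 0.925,"gripper": -1},
    {"tx": 0,"ty": 0,"tz": 0,"ax": 0,"ay": 0,"az": 0.925,"gripper": -1},
    {"tx": 0,"ty": 0,"tz": 0,"ax": 0,"ay": 0,"az": 0.925,"gripper": -1}
  ],
  "newtons": 40
}}

```text
time: 0.9
tcp_pos: [0.19, 0.6213, 0.2307]
ee_rot: [2.039, 2.39, -0.002]
ft_force: [0.5, -0.8, 0.4]
grip_width: 0.0853
finger_force: 0.0
```

```bash
python3 -c "
from h import *
go(.472,.035,.2,9.5)"
```

```text
t 0.9 tcp [0.19   0.6213 0.2307] yawY 9.07 zax [-0.    -0.001 -1.   ] units [-31.17   9.3    1.56] F [ 0.5 -0.8  0.4] w 0.0853 q [-1.37  0.32  0.07  1.46 -0.02  1.37 -1.14]
az units -0.05
```

Request:
{"op": "carry_out", "data": {
  "deltas": [
    {"tx": -0.975,"ty": 0.29,"tz": 0.05,"ax": 0,"ay": 0,"az": 0,"gripper": -1},
    {"tx": -0.975,"ty": 0.29,"tz": 0.05,"ax": 0,"ay": 0,"az": 0,"gripper": -1},
    {"tx": -0.975,"ty": 0.29,"tz": 0.05,"ax": 0,"ay": 0,"az": 0,"gripper": -1},
    {"tx": -0.975,"ty": 0.29,"tz": 0.05,"ax": 0,"ay": 0,"az": 0,"gripper": -1},
    {"tx": -0.975,"ty": 0.29,"tz": 0.05,"ax": 0,"ay": 0,"az": 0,"gripper": -1},
    {"tx": -0.975,"ty": 0.29,"tz": 0.05,"ax": 0,"ay": 0,"az": 0,"gripper": -1},
    {"tx": -0.975,"ty": 0.29,"tz": 0.05,"ax": 0,"ay": 0,"az": 0,"gripper": -1},
    {"tx": -0.975,"ty": 0.29,"tz": 0.05,"ax": 0,"ay": 0,"az": 0,"gripper": -1}
  ]
}}

```text
time: 1.7
tcp_pos: [0.2616, 0.4742, 0.2229]
ee_rot: [2.032, 2.396, -0.001]
ft_force: [-0.6, -0.5, 0.1]
grip_width: 0.0855
finger_force: 0.0
```

Request:
{"op": "carry_out", "data": {
  "deltas": [
    {"tx": -0.975,"ty": 0.29,"tz": 0.05,"ax": 0,"ay": 0,"az": 0,"gripper": -1},
    {"tx": -0.975,"ty": 0.29,"tz": 0.05,"ax": 0,"ay": 0,"az": 0,"gripper": -1},
    {"tx": -0.975,"ty": 0.29,"tz": 0.05,"ax": 0,"ay": 0,"az": 0,"gripper": -1},
    {"tx": -0.975,"ty": 0.29,"tz": 0.05,"ax": 0,"ay": 0,"az": 0,"gripper": -1},
    {"tx": -0.975,"ty": 0.29,"tz": 0.05,"ax": 0,"ay": 0,"az": 0,"gripper": -1},
    {"tx": -0.975,"ty": 0.29,"tz": 0.05,"ax": 0,"ay": 0,"az": 0,"gripper": -1},
    {"tx": -0.975,"ty": 0.29,"tz": 0.05,"ax": 0,"ay": 0,"az": 0,"gripper": -1},
    {"tx": -0.975,"ty": 0.29,"tz": 0.05,"ax": 0,"ay": 0,"az": 0,"gripper": -1}
  ]
}}

```text
time: 2.5
tcp_pos: [0.3331, 0.3274, 0.2153]
ee_rot: [-2.032, -2.396, -0.0]
ft_force: [0.1, -0.4, -0.1]
grip_width: 0.0854
finger_force: 0.0
```

Request:
{"op": "carry_out", "data": {
  "deltas": [
    {"tx": -0.975,"ty": 0.29,"tz": 0.05,"ax": 0,"ay": 0,"az": 0,"gripper": -1},
    {"tx": -0.975,"ty": 0.29,"tz": 0.05,"ax": 0,"ay": 0,"az": 0,"gripper": -1},
    {"tx": -0.975,"ty": 0.29,"tz": 0.05,"ax": 0,"ay": 0,"az": 0,"gripper": -1},
    {"tx": -0.975,"ty": 0.29,"tz": 0.05,"ax": 0,"ay": 0,"az": 0,"gripper": -1},
    {"tx": -0.975,"ty": 0.29,"tz": 0.05,"ax": 0,"ay": 0,"az": 0,"gripper": -1},
    {"tx": -0.975,"ty": 0.29,"tz": 0.05,"ax": 0,"ay": 0,"az": 0,"gripper": -1},
    {"tx": -0.975,"ty": 0.29,"tz": 0.05,"ax": 0,"ay": 0,"az": 0,"gripper": -1},
    {"tx": -0.975,"ty": 0.29,"tz": 0.05,"ax": 0,"ay": 0,"az": 0,"gripper": -1}
  ]
}}

```text
time: 3.3
tcp_pos: [0.4041, 0.1811, 0.2072]
ee_rot: [-2.032, -2.395, -0.001]
ft_force: [0.5, -0.2, -0.3]
grip_width: 0.0855
finger_force: 0.0
```

```bash
python3 -c "
from h import *
go(.472,.035,.2,9.5)"
```

```text
t 3.3 tcp [0.4041 0.1811 0.2072] yawY 9.39 zax [-0.     0.001 -1.   ] units [-7.76  2.16  0.36] F [ 0.5 -0.2 -0.3] w 0.0855 q [-0.96 -0.14  0.45  1.98  0.06  1.28 -0.37]
az units -0.01
```

Request:
{"op": "carry_out", "data": {
  "deltas": [
    {"tx": -0.97,"ty": 0.27,"tz": 0.045,"ax": 0,"ay": 0,"az": 0,"gripper": -1},
    {"tx": -0.97,"ty": 0.27,"tz": 0.045,"ax": 0,"ay": 0,"az": 0,"gripper": -1},
    {"tx": -0.97,"ty": 0.27,"tz": 0.045,"ax": 0,"ay": 0,"az": 0,"gripper": -1},
    {"tx": -0.97,"ty": 0.27,"tz": 0.045,"ax": 0,"ay": 0,"az": 0,"gripper": -1},
    {"tx": -0.97,"ty": 0.27,"tz": 0.045,"ax": 0,"ay": 0,"az": 0,"gripper": -1},
    {"tx": -0.97,"ty": 0.27,"tz": 0.045,"ax": 0,"ay": 0,"az": 0,"gripper": -1},
    {"tx": -0.97,"ty": 0.27,"tz": 0.045,"ax": 0,"ay": 0,"az": 0,"gripper": -1},
    {"tx": -0.97,"ty": 0.27,"tz": 0.045,"ax": 0,"ay": 0,"az": 0,"gripper": -1}
  ]
}}

```text
time: 4.1
tcp_pos: [0.4718, 0.0351, 0.2]
ee_rot: [-2.032, -2.396, -0.001]
ft_force: [1.0, 0.8, 1.0]
grip_width: 0.0851
finger_force: 0.0
```

Run:
```python
from h import *
c=grab('wrist'); save(c,'pics/w1.png'); go(.472,.035,.066,9.5)
Q=cloud(c).reshape(-1,3)
k=(Q[:,2]>.095)&(Q[:,2]<.115)&(Q[:,1]>0)&(abs(Q[:,0]-.472)<.04)&(Q[:,1]<.08); p=Q[k]
print(k.sum(),p.mean(0).round(4),cv2.minAreaRect((p[:,:2]*1000).astype(np.float32)))
```

```text
t 4.15 tcp [0.473  0.0314 0.2001] yawY 9.15 zax [ 0.001 -0.001 -1.   ] units [ 0.2  -0.03  6.71] F [ 0.2 -3.2  0. ] w 0.0854 q [-0.82 -0.07  0.67  1.94  0.05  1.26 -0.  ]
az units -0.04
547 [0.4706 0.0377 0.1048] ((470.7469177246094, 36.56298828125), (11.5828218460083, 25.725948333740234), 9.362753868103027)
```

View pics/w1.png

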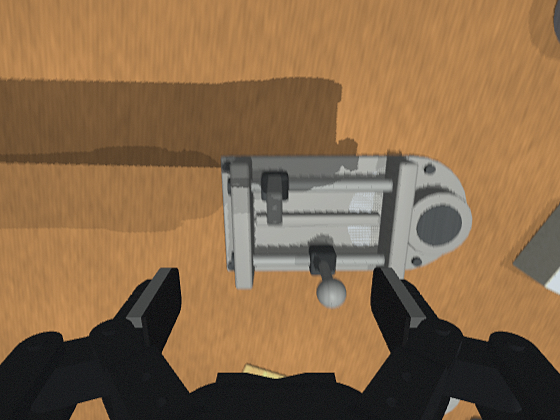

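The wrist view shows the paddle at about (275,200), with its top edge at the lower end, and the ball at (331,293). Depth puts the paddle at (0.4707, 0.0366). I'll descend over it.

Request:
{"op": "carry_out", "data": {
  "deltas": [
    {"tx": 0.1,"ty": -0.05,"tz": 0.9,"ax": 0,"ay": 0,"az": 0,"gripper": -1},
    {"tx": 0,"ty": 0,"tz": 0.9,"ax": 0,"ay": 0,"az": 0,"gripper": -1},
    {"tx": 0,"ty": 0,"tz": 0.9,"ax": 0,"ay": 0,"az": 0,"gripper": -1},
    {"tx": 0,"ty": 0,"tz": 0.9,"ax": 0,"ay": 0,"az": 0,"gripper": -1},
    {"tx": 0,"ty": 0,"tz": 0.9,"ax": 0,"ay": 0,"az": 0,"gripper": -1},
    {"tx": 0,"ty": 0,"tz": 0.9,"ax": 0,"ay": 0,"az": 0,"gripper": -1},
    {"tx": 0,"ty": 0,"tz": 0.7,"ax": 0,"ay": 0,"az": 0,"gripper": -1},
    {"tx": 0,"ty": 0,"tz": 0.6,"ax": 0,"ay": 0,"az": 0,"gripper": -1}
  ]
}}

```text
time: 4.95
tcp_pos: [0.4699, 0.0381, 0.0653]
ee_rot: [-2.032, -2.395, 0.0]
ft_force: [-0.4, -0.4, -0.7]
grip_width: 0.0853
finger_force: 0.0
```

Request:
{"op": "carry_out", "data": {
  "deltas": [
    {"tx": 0,"ty": 0,"tz": 0,"ax": 0,"ay": 0,"az": 0,"gripper": 1},
    {"tx": 0,"ty": 0,"tz": 0,"ax": 0,"ay": 0,"az": 0,"gripper": 1},
    {"tx": 0,"ty": 0,"tz": 0,"ax": 0,"ay": 0,"az": 0,"gripper": 1},
    {"tx": 0,"ty": 0,"tz": 0,"ax": 0,"ay": 0,"az": 0,"gripper": 1},
    {"tx": 0,"ty": 0,"tz": 0,"ax": 0,"ay": 0,"az": 0,"gripper": 1},
    {"tx": 0,"ty": 0,"tz": 0,"ax": 0,"ay": 0,"az": 0,"gripper": 1},
    {"tx": 0,"ty": 0,"tz": 0,"ax": 0,"ay": 0,"az": 0,"gripper": 1},
    {"tx": 0,"ty": 0,"tz": 0,"ax": 0,"ay": 0,"az": 0,"gripper": 1}
  ]
}}

```text
time: 5.75
tcp_pos: [0.4708, 0.0385, 0.0667]
ee_rot: [2.032, 2.396, 0.001]
ft_force: [-2.2, -1.2, 6.1]
grip_width: 0.0113
finger_force: 41.1
```

```bash
python3 -c "
from h import *
go(.4707+.1*np.cos(.1645),.0366+.1*np.sin(.1645),.066,9.4)"
```

```text
t 5.75 tcp [0.4708 0.0385 0.0667] yawY 9.42 zax [ 0.  0. -1.] units [-0.09  4.98  0.04] F [-2.2 -1.2  6.1] w 0.0113 q [-0.79  0.11  0.69  2.09 -0.08  0.97  0.11]
az units 0.0
```

Request:
{"op": "carry_out", "data": {
  "deltas": [
    {"tx": 0,"ty": 0.6,"tz": 0,"ax": 0,"ay": 0,"az": 0,"gripper": 1},
    {"tx": 0,"ty": 0.6,"tz": 0,"ax": 0,"ay": 0,"az": 0,"gripper": 1},
    {"tx": 0,"ty": 0.6,"tz": 0,"ax": 0,"ay": 0,"az": 0,"gripper": 1},
    {"tx": 0,"ty": 0.6,"tz": 0,"ax": 0,"ay": 0,"az": 0,"gripper": 1},
    {"tx": 0,"ty": 0.6,"tz": 0,"ax": 0,"ay": 0,"az": 0,"gripper": 1},
    {"tx": 0,"ty": 0.6,"tz": 0,"ax": 0,"ay": 0,"az": 0,"gripper": 1},
    {"tx": 0,"ty": 0.6,"tz": 0,"ax": 0,"ay": 0,"az": 0,"gripper": 1},
    {"tx": 0,"ty": 0.3,"tz": 0,"ax": 0,"ay": 0,"az": 0,"gripper": 1}
  ]
}}

```text
time: 6.55
tcp_pos: [0.56, 0.0536, 0.0667]
ee_rot: [-2.031, -2.396, -0.0]
ft_force: [-3.7, 1.1, 8.5]
grip_width: 0.0118
finger_force: 41.6
```

Request:
{"op": "carry_out", "data": {
  "deltas": [
    {"tx": 0,"ty": 0.2,"tz": 0,"ax": 0,"ay": 0,"az": 0,"gripper": 1},
    {"tx": 0,"ty": 0.1,"tz": 0,"ax": 0,"ay": 0,"az": 0,"gripper": 1},
    {"tx": 0,"ty": 0.1,"tz": 0,"ax": 0,"ay": 0,"az": 0,"gripper": 1}
  ]
}}

```text
time: 6.85
tcp_pos: [0.5672, 0.0549, 0.0667]
ee_rot: [-2.031, -2.396, -0.0]
ft_force: [-3.3, -0.4, 6.5]
grip_width: 0.0116
finger_force: 41.4
```

Request:
{"op": "carry_out", "data": {
  "deltas": [
    {"tx": 0,"ty": 0.1,"tz": 0,"ax": 0,"ay": 0,"az": 0,"gripper": 1},
    {"tx": 0,"ty": 0.1,"tz": 0,"ax": 0,"ay": 0,"az": 0,"gripper": 1}
  ]
}}

```text
time: 7.05
tcp_pos: [0.5685, 0.0551, 0.0667]
ee_rot: [-2.028, -2.392, 0.006]
ft_force: [-15.0, -0.7, 17.9]
grip_width: 0.0115
finger_force: 42.8
```

It's at the stop: force is up after about 99 mm of travel. I'll press slightly more, release and rise.

Request:
{"op": "carry_out", "data": {
  "deltas": [
    {"tx": 0,"ty": 0.1,"tz": 0,"ax": 0,"ay": 0,"az": 0,"gripper": 1},
    {"tx": 0,"ty": 0,"tz": 0,"ax": 0,"ay": 0,"az": 0,"gripper": 1}
  ]
}}

```text
time: 7.25
tcp_pos: [0.5685, 0.0551, 0.0666]
ee_rot: [-2.026, -2.389, 0.01]
ft_force: [-19.0, -1.4, 20.3]
grip_width: 0.0114
finger_force: 43.0
```

Request:
{"op": "carry_out", "data": {
  "deltas": [
    {"tx": 0,"ty": 0,"tz": 0,"ax": 0,"ay": 0,"az": 0,"gripper": -1},
    {"tx": 0,"ty": 0,"tz": 0,"ax": 0,"ay": 0,"az": 0,"gripper": -1},
    {"tx": 0,"ty": 0,"tz": 0,"ax": 0,"ay": 0,"az": 0,"gripper": -1},
    {"tx": 0,"ty": 0,"tz": 0,"ax": 0,"ay": 0,"az": 0,"gripper": -1},
    {"tx": 0,"ty": 0,"tz": 0,"ax": 0,"ay": 0,"az": 0,"gripper": -1},
    {"tx": 0,"ty": 0,"tz": 0,"ax": 0,"ay": 0,"az": 0,"gripper": -1},
    {"tx": 0,"ty": 0,"tz": 0,"ax": 0,"ay": 0,"az": 0,"gripper": -1}
  ]
}}

```text
time: 7.95
tcp_pos: [0.5732, 0.0553, 0.0661]
ee_rot: [2.032, 2.396, -0.0]
ft_force: [-0.4, 0.6, -0.2]
grip_width: 0.0854
finger_force: 0.0
```

Request:
{"op": "carry_out", "data": {
  "deltas": [
    {"tx": 0,"ty": 0,"tz": -0.9,"ax": 0,"ay": 0,"az": 0,"gripper": -1},
    {"tx": 0,"ty": 0,"tz": -0.9,"ax": 0,"ay": 0,"az": 0,"gripper": -1},
    {"tx": 0,"ty": 0,"tz": -0.9,"ax": 0,"ay": 0,"az": 0,"gripper": -1},
    {"tx": 0,"ty": 0,"tz": -0.9,"ax": 0,"ay": 0,"az": 0,"gripper": -1},
    {"tx": 0,"ty": 0,"tz": -0.9,"ax": 0,"ay": 0,"az": 0,"gripper": -1},
    {"tx": 0,"ty": 0,"tz": -0.9,"ax": 0,"ay": 0,"az": 0,"gripper": -1},
    {"tx": 0,"ty": 0,"tz": -0.9,"ax": 0,"ay": 0,"az": 0,"gripper": -1}
  ]
}}

```text
time: 8.65
tcp_pos: [0.5731, 0.0553, 0.1929]
ee_rot: [-2.032, -2.396, -0.0]
ft_force: [0.0, -0.3, -0.5]
grip_width: 0.0852
finger_force: 0.0
```

Run:
```python
from h import *
c=grab('wrist'); save(c,'pics/w2.png')
P=cloud(c); Q=P.reshape(-1,3)
yh=np.array([np.cos(.1645),np.sin(.1645)])
k=(Q[:,2]>.095)&(Q[:,2]<.115)&(Q[:,1]>.02)&(abs(Q[:,0]-.568)<.04)&(Q[:,1]<.1); p=Q[k]
print(k.sum(),p.mean(0).round(4),cv2.minAreaRect((p[:,:2]*1000).astype(np.float32)), (p.mean(0)[:2]-[.4707,.0366])@yh)
go(.477,.281,.2,-42.5)
```

```text
584 [0.5692 0.0547 0.1047] ((569.1795654296875, 53.42726135253906), (11.952863693237305, 25.704864501953125), 9.585441589355469) 0.10010302048081461
t 8.7 tcp [0.5749 0.0554 0.196 ] yawY 9.39 zax [ 0.005  0.002 -1.   ] units [11.93 -2.99 -0.2 ] F [0.8 0.6 3. ] w 0.0854 q [-0.76  0.21  0.7   1.71 -0.15  1.26  0.15]
az units 6.04
```

View pics/w2.png

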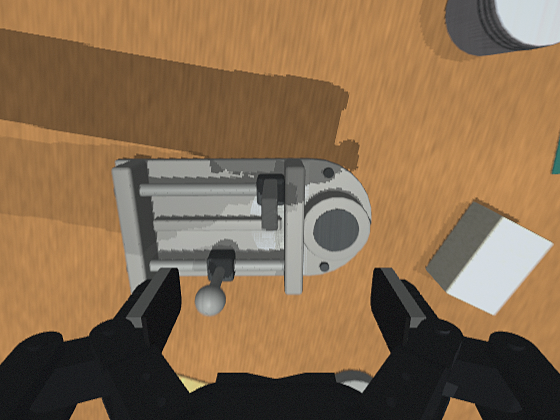

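The wrist view shows the paddle block at (270,190), tight against the wall at x≈290, with the ball selector unmoved at (210,300). On to the neck.

Request:
{"op": "carry_out", "data": {
  "deltas": [
    {"tx": 0.92,"ty": -0.22,"tz": 0,"ax": 0,"ay": 0,"az": 0,"gripper": -1},
    {"tx": 0.92,"ty": -0.22,"tz": 0,"ax": 0,"ay": 0,"az": 0,"gripper": -1},
    {"tx": 0.92,"ty": -0.22,"tz": 0,"ax": 0,"ay": 0,"az": 0,"gripper": -1},
    {"tx": 0.92,"ty": -0.22,"tz": 0,"ax": 0,"ay": 0,"az": 0,"gripper": -1},
    {"tx": 0.92,"ty": -0.22,"tz": 0,"ax": 0,"ay": 0,"az": 0,"gripper": -1},
    {"tx": 0.92,"ty": -0.22,"tz": 0,"ax": 0,"ay": 0,"az": 0,"gripper": -1},
    {"tx": 0.92,"ty": -0.22,"tz": 0,"ax": 0,"ay": 0,"az": 0,"gripper": -1},
    {"tx": 0.92,"ty": -0.22,"tz": 0,"ax": 0,"ay": 0,"az": 0,"gripper": -1}
  ]
}}

```text
time: 9.5
tcp_pos: [0.5139, 0.1954, 0.1917]
ee_rot: [-2.032, -2.396, 0.0]
ft_force: [0.8, -0.4, 0.0]
grip_width: 0.0852
finger_force: 0.0
```

Request:
{"op": "carry_out", "data": {
  "deltas": [
    {"tx": 0.92,"ty": -0.22,"tz": 0,"ax": 0,"ay": 0,"az": 0,"gripper": -1},
    {"tx": 0.92,"ty": -0.22,"tz": 0,"ax": 0,"ay": 0,"az": 0,"gripper": -1},
    {"tx": 0.92,"ty": -0.22,"tz": 0,"ax": 0,"ay": 0,"az": 0,"gripper": -1},
    {"tx": 0.92,"ty": -0.22,"tz": 0,"ax": 0,"ay": 0,"az": 0,"gripper": -1},
    {"tx": 0.92,"ty": -0.22,"tz": 0,"ax": 0,"ay": 0,"az": 0,"gripper": -1}
  ]
}}

```text
time: 10.0
tcp_pos: [0.4772, 0.2826, 0.1917]
ee_rot: [-2.032, -2.396, 0.0]
ft_force: [0.7, 0.3, -0.7]
grip_width: 0.0853
finger_force: 0.0
```

Request:
{"op": "carry_out", "data": {
  "deltas": [
    {"tx": 0,"ty": 0,"tz": 0,"ax": 0,"ay": 0,"az": 0.87,"gripper": -1},
    {"tx": 0,"ty": 0,"tz": 0,"ax": 0,"ay": 0,"az": 0.87,"gripper": -1},
    {"tx": 0,"ty": 0,"tz": 0,"ax": 0,"ay": 0,"az": 0.87,"gripper": -1},
    {"tx": 0,"ty": 0,"tz": 0,"ax": 0,"ay": 0,"az": 0.87,"gripper": -1},
    {"tx": 0,"ty": 0,"tz": 0,"ax": 0,"ay": 0,"az": 0.87,"gripper": -1},
    {"tx": 0,"ty": 0,"tz": 0,"ax": 0,"ay": 0,"az": 0.87,"gripper": -1},
    {"tx": 0,"ty": 0,"tz": 0,"ax": 0,"ay": 0,"az": 0.87,"gripper": -1},
    {"tx": 0,"ty": 0,"tz": 0,"ax": 0,"ay": 0,"az": 0,"gripper": -1}
  ]
}}

```text
time: 10.8
tcp_pos: [0.4775, 0.2819, 0.1917]
ee_rot: [2.881, 1.253, -0.0]
ft_force: [-0.2, -0.2, 0.7]
grip_width: 0.0856
finger_force: 0.0
```

Run:
```python
from h import *
c=grab('wrist'); save(c,'pics/w3.png')
Q=cloud(c).reshape(-1,3)
near=(abs(Q[:,0]-.477)<.07)&(abs(Q[:,1]-.281)<.07)
for l,a,b in [('top',.072,.085),('fl',.005,.012),('noz',.016,.036)]:
    p=Q[near&(Q[:,2]>a)&(Q[:,2]<b)]; print(l,len(p),p.mean(0).round(4),cv2.minAreaRect((p[:,:2]*1000).astype(np.float32)))
go(.477,.281,.037,-42.5)
```

```text
top 703 [0.4782 0.2816 0.0776] ((478.0126953125, 281.4577941894531), (35.498878479003906, 35.127784729003906), 40.03701400756836)
fl 2081 [0.4795 0.2835 0.0085] ((478.0372009277344, 281.87335205078125), (43.65622329711914, 79.84886932373047), 46.693603515625)
noz 752 [0.4915 0.2961 0.0306] ((486.2854309082031, 293.70208740234375), (58.21036911010742, 32.55086898803711), 61.26907730102539)
t 10.85 tcp [0.4775 0.2819 0.1918] yawY -42.79 zax [-0. -0. -1.] units [-0.05  0.01  7.74] F [ 0.2 -0.2 -0. ] w 0.0854 q [-1.14  0.15  0.61  1.77 -0.09  1.25 -1.25]
az units -0.03
```

View pics/w3.png

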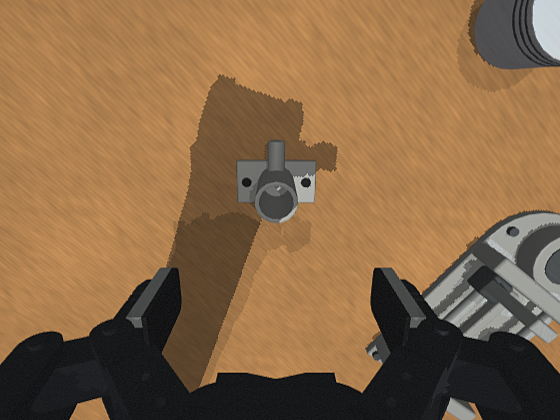

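The neck is square to the fingers: pipe at (276,198), nozzle pointing up at (276,150), flange level. Descend and grip.

Request:
{"op": "carry_out", "data": {
  "deltas": [
    {"tx": 0,"ty": 0,"tz": 1,"ax": 0,"ay": 0,"az": 0,"gripper": -1},
    {"tx": 0,"ty": 0,"tz": 1,"ax": 0,"ay": 0,"az": 0,"gripper": -1},
    {"tx": 0,"ty": 0,"tz": 1,"ax": 0,"ay": 0,"az": 0,"gripper": -1},
    {"tx": 0,"ty": 0,"tz": 1,"ax": 0,"ay": 0,"az": 0,"gripper": -1},
    {"tx": 0,"ty": 0,"tz": 1,"ax": 0,"ay": 0,"az": 0,"gripper": -1},
    {"tx": 0,"ty": 0,"tz": 1,"ax": 0,"ay": 0,"az": 0,"gripper": -1},
    {"tx": 0,"ty": 0,"tz": 1,"ax": 0,"ay": 0,"az": 0,"gripper": -1},
    {"tx": 0,"ty": 0,"tz": 0.7,"ax": 0,"ay": 0,"az": 0,"gripper": -1}
  ]
}}

```text
time: 11.65
tcp_pos: [0.477, 0.2816, 0.0366]
ee_rot: [2.878, 1.258, -0.002]
ft_force: [-0.9, -0.1, 0.0]
grip_width: 0.0854
finger_force: 0.0
```

Request:
{"op": "carry_out", "data": {
  "deltas": [
    {"tx": 0,"ty": 0,"tz": 0,"ax": 0,"ay": 0,"az": 0,"gripper": 1},
    {"tx": 0,"ty": 0,"tz": 0,"ax": 0,"ay": 0,"az": 0,"gripper": 1},
    {"tx": 0,"ty": 0,"tz": 0,"ax": 0,"ay": 0,"az": 0,"gripper": 1},
    {"tx": 0,"ty": 0,"tz": 0,"ax": 0,"ay": 0,"az": 0,"gripper": 1},
    {"tx": 0,"ty": 0,"tz": 0,"ax": 0,"ay": 0,"az": 0,"gripper": 1},
    {"tx": 0,"ty": 0,"tz": 0,"ax": 0,"ay": 0,"az": 0,"gripper": 1},
    {"tx": 0,"ty": 0,"tz": 0,"ax": 0,"ay": 0,"az": 0,"gripper": 1},
    {"tx": 0,"ty": 0,"tz": 0,"ax": 0,"ay": 0,"az": 0,"gripper": 1}
  ],
  "newtons": 45
}}

```text
time: 12.45
tcp_pos: [0.4787, 0.2825, 0.0394]
ee_rot: [-2.88, -1.254, -0.004]
ft_force: [0.1, -0.8, 7.4]
grip_width: 0.034
finger_force: 46.1
```

Request:
{"op": "carry_out", "data": {
  "deltas": [
    {"tx": 0,"ty": 0,"tz": -0.5,"ax": 0,"ay": 0,"az": 0,"gripper": 1},
    {"tx": 0,"ty": 0,"tz": -0.9,"ax": 0,"ay": 0,"az": 0,"gripper": 1},
    {"tx": 0,"ty": 0,"tz": -0.9,"ax": 0,"ay": 0,"az": 0,"gripper": 1},
    {"tx": 0,"ty": 0,"tz": -0.9,"ax": 0,"ay": 0,"az": 0,"gripper": 1},
    {"tx": 0,"ty": 0,"tz": -0.9,"ax": 0,"ay": 0,"az": 0,"gripper": 1},
    {"tx": 0,"ty": 0,"tz": -0.9,"ax": 0,"ay": 0,"az": 0,"gripper": 1},
    {"tx": 0,"ty": 0,"tz": -0.9,"ax": 0,"ay": 0,"az": 0,"gripper": 1},
    {"tx": 0,"ty": 0,"tz": -0.9,"ax": 0,"ay": 0,"az": 0,"gripper": 1}
  ]
}}

```text
time: 13.25
tcp_pos: [0.4767, 0.2814, 0.1743]
ee_rot: [2.88, 1.254, -0.003]
ft_force: [-0.2, 0.4, -3.4]
grip_width: 0.0338
finger_force: 45.3
```

Request:
{"op": "carry_out", "data": {
  "deltas": [
    {"tx": 0,"ty": 0,"tz": -0.6,"ax": 0,"ay": 0,"az": 0,"gripper": 1},
    {"tx": 0,"ty": 0,"tz": 0,"ax": 0,"ay": 0,"az": 0,"gripper": 1}
  ]
}}

```text
time: 13.45
tcp_pos: [0.4782, 0.2823, 0.1876]
ee_rot: [-2.879, -1.254, -0.004]
ft_force: [-0.0, -0.3, -3.0]
grip_width: 0.0336
finger_force: 45.4
```

```bash
python3 -c "
from h import *
go(.5245,-.286,.19,-57)"
```

```text
t 13.45 tcp [0.4782 0.2823 0.1876] yawY -42.94 zax [ 0.002  0.002 -1.   ] units [-19.23  21.05  -0.17] F [-0.  -0.3 -3. ] w 0.0336 q [-1.14  0.16  0.62  1.77 -0.1   1.24 -1.25]
az units 1.64
```

Request:
{"op": "carry_out", "data": {
  "deltas": [
    {"tx": -0.8,"ty": 0.875,"tz": 0,"ax": 0,"ay": 0,"az": 0,"gripper": 1},
    {"tx": -0.8,"ty": 0.875,"tz": 0,"ax": 0,"ay": 0,"az": 0,"gripper": 1},
    {"tx": -0.8,"ty": 0.875,"tz": 0,"ax": 0,"ay": 0,"az": 0,"gripper": 1},
    {"tx": -0.8,"ty": 0.875,"tz": 0,"ax": 0,"ay": 0,"az": 0,"gripper": 1},
    {"tx": -0.8,"ty": 0.875,"tz": 0,"ax": 0,"ay": 0,"az": 0,"gripper": 1},
    {"tx": -0.8,"ty": 0.875,"tz": 0,"ax": 0,"ay": 0,"az": 0,"gripper": 1},
    {"tx": -0.8,"ty": 0.875,"tz": 0,"ax": 0,"ay": 0,"az": 0,"gripper": 1},
    {"tx": -0.8,"ty": 0.875,"tz": 0,"ax": 0,"ay": 0,"az": 0,"gripper": 1}
  ]
}}

```text
time: 14.25
tcp_pos: [0.4918, 0.0909, 0.1848]
ee_rot: [-2.881, -1.253, 0.004]
ft_force: [-0.5, 0.3, -4.8]
grip_width: 0.034
finger_force: 45.5
```

Request:
{"op": "carry_out", "data": {
  "deltas": [
    {"tx": -0.8,"ty": 0.875,"tz": 0,"ax": 0,"ay": 0,"az": 0,"gripper": 1},
    {"tx": -0.8,"ty": 0.875,"tz": 0,"ax": 0,"ay": 0,"az": 0,"gripper": 1},
    {"tx": -0.8,"ty": 0.875,"tz": 0,"ax": 0,"ay": 0,"az": 0,"gripper": 1},
    {"tx": -0.8,"ty": 0.875,"tz": 0,"ax": 0,"ay": 0,"az": 0,"gripper": 1},
    {"tx": -0.8,"ty": 0.875,"tz": 0,"ax": 0,"ay": 0,"az": 0,"gripper": 1},
    {"tx": -0.8,"ty": 0.875,"tz": 0,"ax": 0,"ay": 0,"az": 0,"gripper": 1},
    {"tx": -0.8,"ty": 0.875,"tz": 0,"ax": 0,"ay": 0,"az": 0,"gripper": 1},
    {"tx": -0.8,"ty": 0.875,"tz": 0,"ax": 0,"ay": 0,"az": 0,"gripper": 1}
  ]
}}

```text
time: 15.05
tcp_pos: [0.5068, -0.0976, 0.1849]
ee_rot: [-2.88, -1.253, 0.003]
ft_force: [1.1, 1.0, -3.5]
grip_width: 0.0339
finger_force: 45.5
```

Request:
{"op": "carry_out", "data": {
  "deltas": [
    {"tx": -0.8,"ty": 0.875,"tz": 0,"ax": 0,"ay": 0,"az": 0,"gripper": 1},
    {"tx": -0.8,"ty": 0.875,"tz": 0,"ax": 0,"ay": 0,"az": 0,"gripper": 1},
    {"tx": -0.8,"ty": 0.875,"tz": 0,"ax": 0,"ay": 0,"az": 0,"gripper": 1},
    {"tx": -0.8,"ty": 0.875,"tz": 0,"ax": 0,"ay": 0,"az": 0,"gripper": 1},
    {"tx": -0.8,"ty": 0.875,"tz": 0,"ax": 0,"ay": 0,"az": 0,"gripper": 1},
    {"tx": -0.8,"ty": 0.875,"tz": 0,"ax": 0,"ay": 0,"az": 0,"gripper": 1},
    {"tx": -0.8,"ty": 0.875,"tz": 0,"ax": 0,"ay": 0,"az": 0,"gripper": 1},
    {"tx": -0.8,"ty": 0.875,"tz": 0,"ax": 0,"ay": 0,"az": 0,"gripper": 1}
  ]
}}

```text
time: 15.85
tcp_pos: [0.5222, -0.2862, 0.1847]
ee_rot: [-2.879, -1.253, 0.003]
ft_force: [-0.8, -0.1, -2.4]
grip_width: 0.0337
finger_force: 45.5
```

Request:
{"op": "carry_out", "data": {
  "deltas": [
    {"tx": 0,"ty": 0,"tz": 0,"ax": 0,"ay": 0,"az": 0,"gripper": 1},
    {"tx": 0,"ty": 0,"tz": 0,"ax": 0,"ay": 0,"az": 0,"gripper": 1},
    {"tx": 0,"ty": 0,"tz": 0,"ax": 0,"ay": 0,"az": 0,"gripper": 1}
  ]
}}

```text
time: 16.15
tcp_pos: [0.5231, -0.2841, 0.1853]
ee_rot: [-2.878, -1.255, 0.001]
ft_force: [0.8, 0.4, -2.9]
grip_width: 0.0341
finger_force: 46.1
```

Run:
```python
from h import *
go(.5245,-.286,.043,-43)
c=grab('wrist'); save(c,'pics/w4.png')
P=cloud(c);Q=P.reshape(-1,3)
z=Q[:,2]; n=(abs(Q[:,0]-.52)<.12)&(abs(Q[:,1]+.286)<.12)
p=Q[n&(z>.0025)&(z<.006)]; print(len(p),p.min(0).round(3),p.max(0).round(3))
if len(p)>5: print(cv2.minAreaRect((p[:,:2]*1000).astype(np.float32)))
```

```text
t 16.15 tcp [ 0.5231 -0.2841  0.1853] yawY -42.9 zax [-0.001  0.001 -1.   ] units [-0.02  0.13  7.11] F [ 0.8  0.4 -2.9] w 0.0341 q [-0.36  0.35  1.    1.68 -0.3   1.28 -0.05]
az units 0.01
11371 [ 0.415 -0.406  0.003] [ 0.639 -0.167  0.006]
((527.0120239257812, -286.3749084472656), (238.57254028320312, 224.82998657226562), 89.86141967773438)
```

View pics/w4.png

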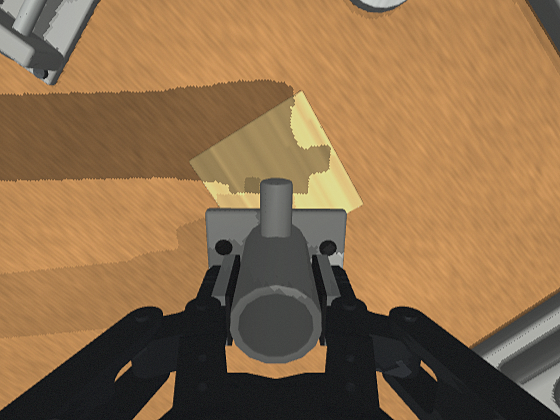

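The wrist view shows the neck level in the grip at (276,320), over the pad, whose corners are at (303,90), (362,206) and (190,161). Lower it.

Request:
{"op": "carry_out", "data": {
  "deltas": [
    {"tx": 0,"ty": 0.1,"tz": 1,"ax": 0,"ay": 0,"az": 0,"gripper": 1},
    {"tx": 0,"ty": 0,"tz": 1,"ax": 0,"ay": 0,"az": 0,"gripper": 1},
    {"tx": 0,"ty": 0,"tz": 1,"ax": 0,"ay": 0,"az": 0,"gripper": 1},
    {"tx": 0,"ty": 0,"tz": 1,"ax": 0,"ay": 0,"az": 0,"gripper": 1},
    {"tx": 0,"ty": 0,"tz": 1,"ax": 0,"ay": 0,"az": 0,"gripper": 1},
    {"tx": 0,"ty": 0,"tz": 0.9,"ax": 0,"ay": 0,"az": 0,"gripper": 1},
    {"tx": 0,"ty": 0,"tz": 0.5,"ax": 0,"ay": 0,"az": 0,"gripper": 1},
    {"tx": 0,"ty": 0,"tz": 0.3,"ax": 0,"ay": 0,"az": 0,"gripper": 1}
  ]
}}

```text
time: 17.0
tcp_pos: [0.5248, -0.2859, 0.0512]
ee_rot: [-2.879, -1.255, 0.001]
ft_force: [-1.1, 0.1, -2.7]
grip_width: 0.0341
finger_force: 46.1
```

Request:
{"op": "carry_out", "data": {
  "deltas": [
    {"tx": 0,"ty": 0,"tz": 0.1,"ax": 0,"ay": 0,"az": 0,"gripper": 1},
    {"tx": 0,"ty": 0,"tz": 0,"ax": 0,"ay": 0,"az": 0,"gripper": 1}
  ]
}}

```text
time: 17.2
tcp_pos: [0.5253, -0.2868, 0.0505]
ee_rot: [2.88, 1.254, 0.001]
ft_force: [0.5, -0.6, -2.9]
grip_width: 0.0339
finger_force: 46.1
```

Request:
{"op": "carry_out", "data": {
  "deltas": [
    {"tx": 0,"ty": 0,"tz": 0.1,"ax": 0,"ay": 0,"az": 0,"gripper": 1},
    {"tx": 0,"ty": 0,"tz": 0,"ax": 0,"ay": 0,"az": 0,"gripper": 1}
  ]
}}

```text
time: 17.4
tcp_pos: [0.5252, -0.2868, 0.0485]
ee_rot: [2.88, 1.254, 0.001]
ft_force: [0.2, 0.2, -3.3]
grip_width: 0.0341
finger_force: 46.1
```

Request:
{"op": "carry_out", "data": {
  "deltas": [
    {"tx": 0,"ty": 0,"tz": 0.1,"ax": 0,"ay": 0,"az": 0,"gripper": 1},
    {"tx": 0,"ty": 0,"tz": 0.1,"ax": 0,"ay": 0,"az": 0,"gripper": 1},
    {"tx": 0,"ty": 0,"tz": 0,"ax": 0,"ay": 0,"az": 0,"gripper": 1}
  ]
}}

```text
time: 17.7
tcp_pos: [0.5248, -0.2864, 0.0438]
ee_rot: [-2.88, -1.254, 0.0]
ft_force: [-0.5, -0.5, -3.5]
grip_width: 0.0337
finger_force: 46.1
```

Request:
{"op": "carry_out", "data": {
  "deltas": [
    {"tx": 0,"ty": 0,"tz": 0.08,"ax": 0,"ay": 0,"az": 0,"gripper": 1},
    {"tx": 0,"ty": 0,"tz": 0,"ax": 0,"ay": 0,"az": 0,"gripper": 1}
  ]
}}

```text
time: 17.9
tcp_pos: [0.525, -0.2867, 0.0434]
ee_rot: [-2.88, -1.254, -0.001]
ft_force: [-3.3, 2.0, 5.2]
grip_width: 0.034
finger_force: 46.8
```

It's touching down. Release and rise.

Request:
{"op": "carry_out", "data": {
  "deltas": [
    {"tx": 0,"ty": 0,"tz": 0,"ax": 0,"ay": 0,"az": 0,"gripper": -1},
    {"tx": 0,"ty": 0,"tz": 0,"ax": 0,"ay": 0,"az": 0,"gripper": -1},
    {"tx": 0,"ty": 0,"tz": 0,"ax": 0,"ay": 0,"az": 0,"gripper": -1},
    {"tx": 0,"ty": 0,"tz": 0,"ax": 0,"ay": 0,"az": 0,"gripper": -1},
    {"tx": 0,"ty": 0,"tz": 0,"ax": 0,"ay": 0,"az": 0,"gripper": -1},
    {"tx": 0,"ty": 0,"tz": 0,"ax": 0,"ay": 0,"az": 0,"gripper": -1},
    {"tx": 0,"ty": 0,"tz": 0,"ax": 0,"ay": 0,"az": 0,"gripper": -1}
  ]
}}

```text
time: 18.6
tcp_pos: [0.525, -0.2866, 0.0425]
ee_rot: [-2.88, -1.254, -0.0]
ft_force: [0.5, -0.3, -0.1]
grip_width: 0.085
finger_force: 0.0
```

Request:
{"op": "carry_out", "data": {
  "deltas": [
    {"tx": 0,"ty": 0,"tz": -0.5,"ax": 0,"ay": 0,"az": 0,"gripper": -1},
    {"tx": 0,"ty": 0,"tz": -0.9,"ax": 0,"ay": 0,"az": 0,"gripper": -1},
    {"tx": 0,"ty": 0,"tz": -0.9,"ax": 0,"ay": 0,"az": 0,"gripper": -1},
    {"tx": 0,"ty": 0,"tz": -0.9,"ax": 0,"ay": 0,"az": 0,"gripper": -1},
    {"tx": 0,"ty": 0,"tz": -0.9,"ax": 0,"ay": 0,"az": 0,"gripper": -1},
    {"tx": 0,"ty": 0,"tz": -0.9,"ax": 0,"ay": 0,"az": 0,"gripper": -1},
    {"tx": 0,"ty": 0,"tz": -0.9,"ax": 0,"ay": 0,"az": 0,"gripper": -1},
    {"tx": 0,"ty": 0,"tz": -0.9,"ax": 0,"ay": 0,"az": 0,"gripper": -1}
  ]
}}

```text
time: 19.4
tcp_pos: [0.5252, -0.2869, 0.181]
ee_rot: [2.88, 1.253, 0.003]
ft_force: [0.4, 0.5, -0.4]
grip_width: 0.0855
finger_force: 0.0
```

Run:
```python
from h import *
c=grab('wrist'); a=cv2.cvtColor(c['frame'],cv2.COLOR_RGB2BGR)
Q=cloud(c).reshape(-1,3); n=(abs(Q[:,0]-.525)<.07)&(abs(Q[:,1]+.286)<.07)
for l,lo,hi in [('top',.076,.09),('fl',.009,.016)]:
    p=Q[n&(Q[:,2]>lo)&(Q[:,2]<hi)]; print(l,len(p),p.mean(0).round(4),cv2.minAreaRect((p[:,:2]*1000).astype(np.float32)))
c=grab('scene'); b=cv2.cvtColor(c['frame'],cv2.COLOR_RGB2BGR)[100:310,80:480]
o=np.zeros((510,800,3),np.uint8); o[:300,:400]=cv2.resize(a,(400,300)); o[300:510,:400]=b
o[:300,400:]=cv2.resize(cv2.cvtColor(grab('top')['frame'],cv2.COLOR_RGB2BGR),(400,300))
cv2.imwrite('pics/end.png',o); go(.5,0,.2)
```

```text
top 767 [ 0.5246 -0.2873  0.0816] ((524.4634399414062, -287.65869140625), (34.975196838378906, 35.140472412109375), 83.94258880615234)
fl 2250 [ 0.5262 -0.2857  0.0125] ((524.553466796875, -287.4903259277344), (43.38505554199219, 79.93961334228516), 47.00435256958008)
t 19.55 tcp [ 0.5258 -0.2872  0.1808] yawY -42.94 zax [ 0.004 -0.001 -1.   ] units [  9.64 -10.73  -0.98] F [-0.6  1.   0. ] w 0.0853 q [-0.35  0.36  1.    1.68 -0.31  1.27 -0.04]
```

View pics/end.png

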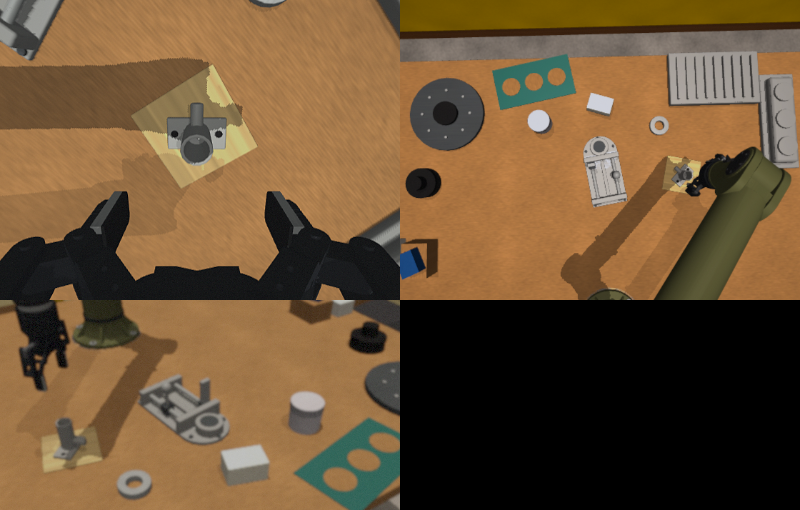

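The neck stands upright at (197,135) in the wrist view, centred on the pad with its top at z 0.082. The paddle is still at the round-end wall, and nothing else has moved.

```bash
python3 -c "
from bench import manip
print(manip.close_job())"
```

```text
the job is handed in; nothing more can be done
None
```

The paddle selector is home against its end stop at the rounded end, the ball-topped selector was left alone, and the neck stands upright on its flange at the middle of the pad; the job is handed in at about 19.6 s of the 53 s allowed.

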